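# Index the specimen plate and pin it

### The job

Turn the loose square specimen plate on its round base until its hole comes over the hidden hole in the base, which lies near the base's pointer, and push the slim long-headed index pin from the black stand through both, fully home with its shoulder flat on the plate. Work gently, feeling for the hole rather than forcing the pin, keep the plate down in its base, and leave everything else where it stands.

Things in the scene. Friction and masses are not known exactly. Their poses are not given: they have to be found in the camera images.
- fixture: Base, bolted down: dark steel drum 128 mm across, 40 mm high in all, on a grey foot 10 mm thick. Origin on the drum's axis at the table top; z up, +x towards the pointer. In the drum sits a stiff steel insert, flush with its top and hidden by the plate, with a central bore and one upright index hole 12 mm across, 30 mm deep, its centre 34 mm from the axis; elsewhere on that 34 mm circle it is solid.
- drum_top (a point): Centre of the drum's flat top, 40 mm above the table.
- pointer (a point): Top of the pointer, a small grey post 107 mm out from the drum's axis and 30 mm high. The hidden index hole is not exactly on the line from axis to pointer: it lies anywhere within 0.25 rad (8.5 mm of arc) of it, to either side, differently each time, so it must be felt for with the pin.
- plate: Loose square aluminium plate, 128 x 128 x 8 mm, about 0.3 kg, flat on the drum; origin at the centre of its underside, z up. A 32 mm spigot, 14 mm long, under it sits in a 34 mm bore: oiled, it turns easily any angle either way, with 1 mm side play. Mid-plate grip bar: 36 mm along the plate's x, 12 mm wide, 28 mm high. Its corners sweep a 91 mm radius. It starts at least 0.8 rad from the pointer.
- plate_hole (a point): Centre, at the plate's top face (48 mm above the table), of the plate's one through hole, 12 mm across, 34 mm from the plate's centre along the plate's +x.
- pin: Loose steel index pin, 80 g, upright in one of the two holes of the black stand (which one varies). Origin on its axis at the underside of its shoulder; z up to its head. Round shank 10 mm across, 30 mm long below the origin; shoulder 20 mm across, 4 mm high; round head 16 mm across up to 42 mm above the origin. Fully home, the origin is level with the plate's top.
- pin_tip (a point): Tip of the pin's shank, 30 mm below the pin's origin; the last 2.5 mm taper to 7 mm. With the shank in the plate's hole and the tip resting on the solid insert, the pin's origin is 22 mm above the plate's top.
- pin_head (a point): Top of the pin's head, 42 mm above the pin's origin.
- park: Black stand, fixed, 50 x 130 x 36 mm; origin at the centre of its underside, long side along its y. Two upright holes 12.5 mm across at y = +35 and -35 mm, right through; the index pin stands in one, its shoulder on the stand's top.
- plug: Short steel plug with a flat round head 32 mm across and 12 mm high, in the other hole of the stand; not to be used.
- objective: Microscope objective, 30 mm across, 45 mm high; bystander.
- adapter: Black block 40 x 40 x 35 mm; bystander.
- tray: White sample tray 70 x 100 x 22 mm; bystander.
- mouse: Computer mouse 100 x 58 x 26 mm; bystander.
- jar: Amber glass jar 44 mm across, 55 mm high; bystander.
- driver: Screwdriver 170 mm long; bystander.
Mind the look-alikes: they are no part of the job. Of the things shaped like the plate, the aluminium one is meant.

How it is judged (in metres and radians):
At the end, for the whole second after the job is handed in: The plate lies flat on its base (within 2 mm), the index pin stands upright through the plate's hole and into the base's hidden hole, its shoulder within 2.5 mm of the plate's top and its tip at least 18 mm below the base's top; pin and plate are at rest and let go (z of pin in the frame of plate between 0.0055 and 0.0105 m and horizontal distance between pin and plate_hole below 0.0025 m and z of pin_tip in the frame of fixture between 0.0145 and 0.0215 m and angle between pin's own z axis and vertical below 0.08 rad and angle between plate's own z axis and vertical below 0.03 rad and z of plate in the frame of fixture below 0.042 m and horizontal distance between plate and fixture below 0.003 m and linear speed of pin below 0.02 m/s and angular speed of plate below 0.1 rad/s); the robot touches nothing.
It fails at once if the pin is forced: it presses on the base or its insert with more than 30 N (contact force between pin and fixture above 30 N).
It fails at once if the pin is forced against the plate with more than 30 N (contact force between pin and plate above 30 N).
It fails at once if the plate is lifted or tipped out of its base (more than 10 mm or 0.15 rad) (z of plate in the frame of fixture above 0.05 m or angle between plate's own z axis and vertical above 0.15 rad).
It fails at once if a bystander is moved more than 20 mm (distance of any of plug, objective, adapter, tray, mouse, jar, driver from where it was at the start of the episode above 0.02 m).
It also fails if it takes over 70 s, if anything falls off the work surface, if the arm or the gripper's body presses on something with over 40 N, if the wrist force passes 120 N, or if a joint passes its speed limit or range.

### The arm

A 6-joint arm with a two-finger parallel gripper is mounted at the origin on the work surface. World frame = base frame: x ahead of the robot, y to its left, z up, the work surface at z = 0. Lengths are in m, angles in degrees, forces in N, time in s.
With the tool pointing down it reaches from about 0.4 to 0.825 m from the base axis. Payload 7 kg.
Tool frame: the origin (TCP) lies on the centre line of the jaws, within the pads' length; the fingertips stand 19 mm ahead of it and the grasp point (between the pads) is the TCP; z points along the fingers, y is the line along which they close (so a half turn about z gives the same grasp; the last joint's range is limited). The gripper opens to 88 mm and grips with 3 to 60 N. Pads are 19 mm wide; open, the fingers measure 130 mm over their backs; the gripper's body (78 mm by 193 mm) begins 47 mm behind the grasp point.
Start: joints at [-60.441, 20.546, 0.682, 0, -70.136, -16.507], TCP at [0.152, -0.658, 0.246] pointing down, gripper open.
Joint ranges: [-176.03, 176.03], [-82.01, 121.73], [-58.28, 71.71], [-173.87, 95.51], [-174.79, -0.11], [-173.66, 173.66]. Speed limits (degrees/s): [136.94, 136.94, 172.46, 180, 180, 180].

### API

Orientations are given as [roll, pitch, yaw] about the fixed x, y, z axes, in that order (R = Rz(yaw) Ry(pitch) Rx(roll)).
In Python, from plant import get_state, capture, close_job gives the robot as it stands.
- The arm moves only by the tool apply_moves, never from a script. Its argument "targets" is a list of rows, each a list of 7 numbers: the opening, from 0 (shut) to 1 (fully open), then the shift along the tool's x, y, z normalised to -1 to 1, where 1 is 1000 mm, then the turn, a rotation vector about the tool's x, y, z normalised to -1 to 1, where 1 is 90 degrees. In form: [[claw, tx, ty, tz, ax, ay, az], ...]. A call has 1 to 20 rows; each row shifts and turns the commanded pose from where the row before left it, along the tool's axes as they then stand; what a row does not reach is not made up. A row lasts 1/12 s, in which the tool goes at most 41.7 mm and 7.16 degrees, less where a joint would pass 70% of its speed; a pose out of reach is approached as far as the arm can. A call with a number of a shift or a turn outside -1 to 1 is refused whole. A call with a gripper value outside its range is refused whole. The fingers move at their own pace and stop on an object; "newtons" is the grip in N (left out, the last holds). Time passes only in rows, so rows that do not move let the fingers close. It gives the time, the measured TCP pose, the force, the opening and the grip force at its end, in the units of the state.
- get_state(): the state, without advancing time (a new reading comes with each control period).
- capture(name): name is "scene" or "top" or "wrist"; returns a dict with "frame" (420x560x3 uint8, red, green, blue), "range_z" (420x560 float32, m along the optical axis (not along the pixel's ray), 0 where there is no reading), "camera_matrix" (3x3 intrinsics, pixels), "T" (4x4, takes a point from camera to world coordinates). Camera axes: x right, y down, z forward; pixel columns grow to the right and rows downward; lengths in m; the calibration is good to about 2 mm. A picture is of the moment at which its call begins.
- close_job(): hands the job in; it is judged then, once.
The state is a dict: "time_s": time; "joints": joint angles; "qd": joint speeds; "joint_torque": joint torques, N m; "tcp_pos": TCP position; "eef_rot": TCP orientation; "contact_force": force on the tool from outside, world axes, zero at the start; "moment": the same for the moment, N m; "gripper_width": finger opening in m; "gripper_force": force on a finger pad.
Only numpy, scipy, OpenCV 4.12 (cv2) and the standard library are available. Lean on these libraries where they do the work, as an engineer would, in place of code of your own. Each camera call takes 0.05 s, during which the arm holds its last target. There are 200 camera calls.

## Working session

There is one attempt and no reset: what is moved stays moved. The work goes in short steps, Python scripts to look and compute and a tool call to move; the robot and the scene stay as the last step left them, time stands still between calls to the robot, and variables do not carry over. Pictures are saved under pics/ and viewed, at most 10 in all, crops included, and the job is handed in when it is done.

Besides the shell and the picture viewer there is one more tool, called after "Request:" as a command line: name --pt "numbers of a row" for each row, then --argument value for the rest. apply_moves: Moves the arm, as the interface text tells. Scaled input: -1 to 1 covers 1000 mm each way for a shift and 90 degrees each way for a turn. Its arguments: {"type":"object","properties":{"targets":{"type":"array","items":{"type":"array","items":{"type":"number"}}},"newtons":{"type":"number"}},"required":["targets"]}

```bash
mkdir -p pics
cat > h.py <<'E'
from plant import *
import numpy as np, cv2
def snap(n,f):
    c=capture(n); cv2.imwrite('pics/'+f+'.png',c['frame'][:,:,::-1]); np.savez('pics/'+f+'.npz',**c); return c
def P(c,u,v,z=None):
    K=c['camera_matrix'];T=c['T'];r=np.linalg.inv(K)@[u,v,1.]
    if z is None:
        p=r*c['range_z'][int(v),int(u)]
        return (T@np.r_[p,1])[:3]
    d=T[:3,:3]@r;o=T[:3,3];return o+d*(z-o[2])/d[2]
E
python3 - <<'E'
from h import *
for n in ['top','scene']: 
    c=snap(n,n+'0');print(c['T'].round(3).tolist(),c['camera_matrix'].tolist())
print(get_state())
E
```

```text
[[-0.022, -0.998, 0.052, 0.483], [-1.0, 0.021, -0.022, 0.006], [0.021, -0.053, -0.998, 1.226], [0.0, 0.0, 0.0, 1.0]] [[431.63886617032495, 0.0, 282.7164035805806], [0.0, 431.63886617032495, 208.02572186002084], [0.0, 0.0, 1.0]]
[[0.689, 0.524, -0.501, 1.26], [0.725, -0.499, 0.476, -0.664], [-0.0, -0.69, -0.723, 1.07], [0.0, 0.0, 0.0, 1.0]] [[524.4290833197831, 0.0, 276.17555058094246], [0.0, 524.4290833197831, 206.90657222738605], [0.0, 0.0, 1.0]]
{'time_s': 0.1, 'joints': array([-6.04421778e+01,  2.05880637e+01,  6.39638245e-01, -1.59965556e-02,
       -7.01362103e+01, -1.65061946e+01]), 'qd': array([-0.00937097, -0.09528484,  0.01091311,  0.07002709, -0.00859325,
        0.06785976]), 'joint_torque': array([-1.80111580e-03, -5.84161270e+01,  2.93752635e+01,  7.01556846e+00,
        1.02214603e-02, -5.90056379e-05]), 'tcp_pos': array([ 0.15230382, -0.65718095,  0.24471824]), 'eef_rot': array([ 1.79914579e+02, -9.62972920e-03, -1.66953812e+02]), 'contact_force': array([-0.31602475, -0.08878249,  0.86343141]), 'moment': array([-0.00364974, -0.00838461, -0.0395147 ]), 'gripper_force': 0.0, 'gripper_width': 0.08759905449604245}
```

View pics/top0.png

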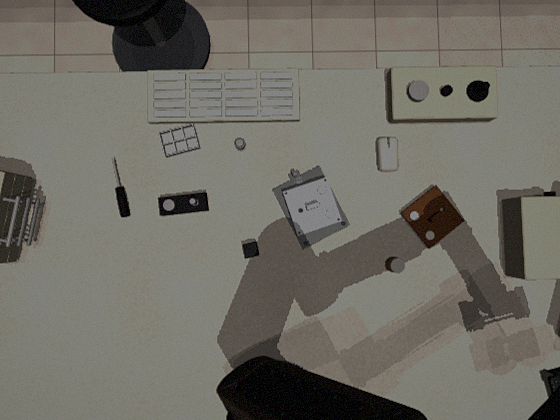

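View pics/scene0.png

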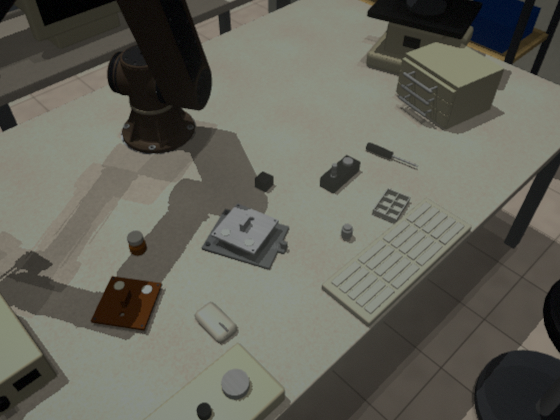

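Top view: the aluminium plate is at (313,206) on its foot, with the pointer at (293,174). The brown wooden look-alike is at (432,216). The black stand is at (183,203), with a wide head at (167,205) and a slim one at (194,202). I'll confirm in an enlarged crop.

Run:
```python
import cv2,numpy as np
t=cv2.imread('pics/top0.png');s=cv2.imread('pics/scene0.png')
f=lambda i,x,y,w,h,W,H:cv2.resize(np.clip(i[y:y+h,x:x+w].astype(float)*1.5,0,255).astype('uint8'),(W,H),interpolation=cv2.INTER_CUBIC)
a=f(t,265,160,90,90,400,400); b=f(t,150,180,80,40,400,200); c=f(s,310,140,80,60,400,300)
d=f(s,195,195,100,75,400,300)
o=np.zeros((600,800,3),'uint8');o[:400,:400]=a;o[400:,:400]=b;o[:300,400:]=c;o[300:,400:]=d
cv2.imwrite('pics/c1.png',o)
```

```text
(no output)
```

View pics/c1.png

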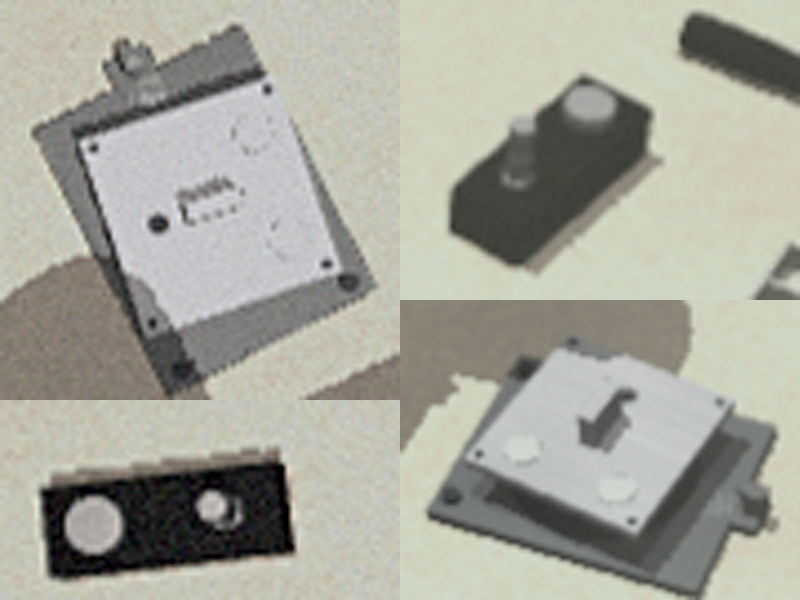

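Run:
```python
from h import *
c=dict(np.load('pics/top0.npz'))
q=lambda x,y:(265+x*.225-.4,160+y*.225-.4)
cs=[q(79,140),q(275,78),q(342,272),q(150,335)]
C=[P(c,*p,.048) for p in cs]; m=np.mean(C,0)
print('corners',np.round(C,4).tolist(),'centre',m)
h=P(c,*q(158,223),.048);p=P(c,*q(122,55),.03);print('hole',h,'pointer',p)
for n,x in(('hole',h),('ptr',p)):
    d=x-m;print(n,np.hypot(d[0],d[1]),np.degrees(np.arctan2(d[1],d[0])))
s=lambda x,y:(150+x/5-.4,180+(y-400)/5-.4)
print('head',P(c,*s(212,503),.078),'shoulder',P(c,*s(230,512),.038),'plug',P(c,*s(94,523),.048))
print('stand',[P(c,*s(*k),.036).round(4).tolist() for k in((42,490),(282,462),(295,550),(52,577))])
```

```text
corners [[0.5913, -0.0206, 0.048], [0.6273, -0.1427, 0.048], [0.5064, -0.1807, 0.048], [0.4704, -0.0615, 0.048]] centre [ 0.54886455 -0.10138741  0.048     ]
hole [ 0.53906949 -0.06808189  0.048     ] pointer [ 0.64589556 -0.04919824  0.03      ]
hole 0.03471599888285601 106.38847309600902
ptr 0.11017588569213832 28.27405787033129
head [0.56921951 0.22044273 0.078     ] shoulder [0.56706019 0.21813577 0.038     ] plug [0.56190544 0.29005534 0.048     ]
stand [[0.5815, 0.3212, 0.036], [0.5942, 0.1896, 0.036], [0.5455, 0.1831, 0.036], [0.5335, 0.3161, 0.036]]
```

The stand's slim tall pin is at top (192,201), scene (334,170). The flat wide plug is at top (168,204). The aluminium plate has its hole at top (300.5,210), yaw about 106°; the pointer is at about 28°. Next I move above the plate.

Request:
apply_moves --pt "1 -0.0284 0.0251 0 0 0 0" --pt "1 -0.0284 0.0251 0 0 0 0" --pt "1 -0.0284 0.0251 0 0 0 0" --pt "1 -0.0284 0.0251 0 0 0 0" --pt "1 -0.0284 0.0251 0 0 0 0" --pt "1 -0.0284 0.0251 0 0 0 0" --pt "1 -0.0284 0.0251 0 0 0 0" --pt "1 -0.0284 0.0251 0 0 0 0" --pt "1 -0.0284 0.0251 0 0 0 0" --pt "1 -0.0284 0.0251 0 0 0 0" --pt "1 -0.0284 0.0251 0 0 0 0" --pt "1 -0.0284 0.0251 0 0 0 0" --pt "1 -0.0284 0.0251 0 0 0 0" --pt "1 -0.0284 0.0251 0 0 0 0" --pt "1 -0.0284 0.0251 0 0 0 0" --pt "1 -0.0284 0.0251 0 0 0 0" --pt "1 -0.0284 0.0251 0 0 0 0" --pt "1 -0.0284 0.0251 0 0 0 0" --newtons 20

```text
time_s: 1.6
tcp_pos: [0.5489, -0.1001, 0.2454]
eef_rot: [180.0, -0.0, -166.9]
contact_force: [1.0, -1.3, -0.6]
gripper_width: 0.0873
gripper_force: 0.0
```

Request:
apply_moves --pt "1 0 0 0 0 0 -0.074" --pt "1 0 0 0 0 0 -0.074" --pt "1 0 0 0 0 0 -0.074" --pt "1 0 0 0 0 0 -0.074" --pt "1 0 0 0 0 0 -0.074" --pt "1 0 0 0 0 0 -0.074" --pt "1 0 0 0 0 0 -0.074" --pt "1 0 0 0 0 0 -0.074" --pt "1 0 0 0 0 0 -0.074" --pt "1 0 0 0 0 0 -0.074" --pt "1 0 0 0 0 0 -0.074" --pt "1 0 0 0 0 0 -0.074" --pt "1 0 0 0 0 0 -0.074" --pt "1 0 0 0 0 0 -0.074" --pt "1 0 0 0 0 0 0" --pt "1 0 0 0 0 0 0"

```text
time_s: 2.93
tcp_pos: [0.5482, -0.102, 0.2453]
eef_rot: [180.0, 0.0, -73.9]
contact_force: [0.4, -1.1, 0.6]
gripper_width: 0.0878
gripper_force: 0.0
```

Run:
```python
from h import *
c=snap('wrist','w1')
im=np.clip(c['frame'][:,:,::-1]*1.6,0,255).astype('uint8');cv2.imwrite('pics/w1b.png',cv2.resize(im,(800,600)))
s=get_state();print(s['joints'],s['tcp_pos'],s['eef_rot'],s['contact_force']);print(c['T'].round(4).tolist())
```

```text
[ 9.57950603e+00  9.55184301e+00 -1.43228860e+01 -5.24051231e-03
 -6.61495075e+01  6.47579877e+00] [ 0.54821374 -0.10196016  0.24536565] [ 1.79976459e+02  7.49500865e-03 -7.39468168e+01] [-0.62198742  0.25301167  0.05647889]
[[-0.9609, -0.2659, -0.0772, 0.569], [-0.2769, 0.9234, 0.266, -0.1741], [0.0006, 0.277, -0.9609, 0.386], [0.0, 0.0, 0.0, 1.0]]
```

View pics/w1b.png

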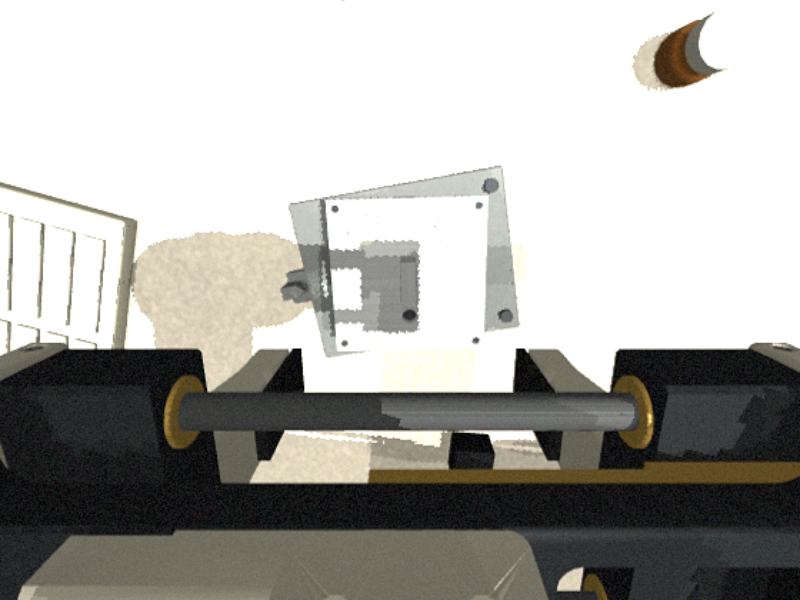

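The wrist view shows the plate's corner screws at (334,209), (479,205), (475,340) and (345,343), the hole at (409,315), and the pointer near (295,288) in 800-px coordinates.

Run:
```python
from h import *
c=dict(np.load('pics/w1.npz'));k=.7
S=[P(c,u*k,v*k,.048) for u,v in((334,209),(479,205),(475,340),(345,343))]
m=np.mean(S,0);h=P(c,409*k,315*k,.048);p=P(c,293*k,283*k,.03)
print(np.round(S,4).tolist(),m,h,p)
for x in(h,p):
    d=x-m;print(np.hypot(d[0],d[1]),np.degrees(np.arctan2(d[1],d[0])))
e=S[0]-S[1];print(np.degrees(np.arctan2(e[1],e[0])));e=S[3]-S[2];print(np.degrees(np.arctan2(e[1],e[0])));e=S[2]-S[1];print(np.degrees(np.arctan2(e[1],e[0])))
```

```text
[[0.6197, -0.1381, 0.048], [0.5098, -0.173, 0.048], [0.4762, -0.0634, 0.048], [0.5843, -0.0293, 0.048]] [ 0.54748764 -0.1009308   0.048     ] [ 0.53773881 -0.06941976  0.048     ] [ 0.64251897 -0.0640152   0.03      ]
0.03298461484508888 107.19092950407187
0.10194957135206732 21.22901212232534
17.615606664464252
17.476503724660876
107.04805248745636
```

Run:
```python
from h import *
c=dict(np.load('pics/w1.npz'));k=.7
S=[P(c,u*k,v*k,.01) for u,v in((290,205),(501,167),(518,326),(328,355))]
print(np.round(S,4).tolist())
for a,b in((1,0),(2,3),(0,3),(1,2)):
    e=S[b]-S[a];print(np.hypot(e[0],e[1]),np.degrees(np.arctan2(e[1],e[0])))
c=dict(np.load('pics/top0.npz'))
q=lambda x,y:(265+x*.225-.4,160+y*.225-.4)
S=[P(c,*q(*x),.01) for x in((35,132),(242,25),(376,287),(180,397))]
for a,b in((1,0),(2,3),(3,0),(2,1)):
    e=S[b]-S[a];print(np.hypot(e[0],e[1]),np.degrees(np.arctan2(e[1],e[0])))
for n,b in(('top0',[(290,165),(305,180)]),('w1',[(196,186),(222,214)])):
    c=dict(np.load(f'pics/{n}.npz'));(u0,v0),(u1,v1)=b
    Q=np.array([P(c,u,v) for v in range(v0,v1) for u in range(u0,u1)]);s=Q[(Q[:,2]>.022)&(Q[:,2]<.036)]
    d=s.mean(0)-[.548,-.101,0];print(n,len(s),s.mean(0),np.hypot(d[0],d[1]),np.degrees(np.arctan2(d[1],d[0])))
```

```text
[[0.6636, -0.1266, 0.01], [0.4952, -0.2084, 0.01], [0.4307, -0.0759, 0.01], [0.599, 0.0038, 0.01]]
0.187191468638041 25.90252428995088
0.1862739788540083 25.348132681488977
0.1455443071965614 116.33399409098692
0.14734262944128426 115.9685573277024
0.14908324885934734 116.2512131749596
0.1429776873104196 117.82188263783952
0.19145636507363384 27.3884397751231
0.18751449116420457 25.530258625931417
top0 27 [ 0.64168873 -0.05402687  0.0299354 ] 0.10480483409528432 26.62801423729214
w1 154 [ 0.64202654 -0.05636274  0.03076862] 0.10408397920866631 25.395112680210065
```

Request:
apply_moves --pt "1 -0.001 0 0.035 0 0 -0.01" --pt "1 0 0 0.035 0 0 0" --pt "1 0 0 0.035 0 0 0" --pt "1 0 0 0.035 0 0 0" --pt "1 0 0 0.018 0 0 0" --pt "1 0 0 0.01 0 0 0" --pt "1 0 0 0.005 0 0 0" --pt "1 0 0 0 0 0 0" --pt "0 0 0 0 0 0 0" --pt "0 0 0 0 0 0 0" --pt "0 0 0 0 0 0 0" --pt "0 0 0 0 0 0 0" --pt "0 0 0 0 0 0 0" --pt "0 0 0 0 0 0 0" --pt "0 0 0 0 0 0 0" --pt "0 0 0 0 0 0 0" --newtons 15

```text
time_s: 4.32
tcp_pos: [0.5481, -0.101, 0.0727]
eef_rot: [-180.0, -0.0, -72.8]
contact_force: [1.1, -0.3, -0.6]
gripper_width: 0.0402
gripper_force: 0.0
```

Request:
apply_moves --pt "0 0 0 0 0 0 0" --pt "0 0 0 0 0 0 0" --pt "0 0 0 0 0 0 0" --pt "0 0 0 0 0 0 0" --pt "0 0 0 0 0 0 0" --pt "0 0 0 0 0 0 0" --pt "0 0 0 0 0 0 0" --pt "0 0 0 0 0 0 0" --pt "0 0 0 0 0 0 0" --pt "0 0 0 0 0 0 0"

```text
time_s: 5.15
tcp_pos: [0.5481, -0.101, 0.0725]
eef_rot: [180.0, 0.0, -72.8]
contact_force: [0.7, -0.2, -0.2]
gripper_width: 0.0119
gripper_force: 15.0
```

Request:
apply_moves --pt "0 0 0 0 0 0 0.02" --pt "0 0 0 0 0 0 0.037" --pt "0 0 0 0 0 0 0.037" --pt "0 0 0 0 0 0 0.037" --pt "0 0 0 0 0 0 0.037" --pt "0 0 0 0 0 0 0.037" --pt "0 0 0 0 0 0 0.037" --pt "0 0 0 0 0 0 0.037" --pt "0 0 0 0 0 0 0.037" --pt "0 0 0 0 0 0 0.037" --pt "0 0 0 0 0 0 0.037" --pt "0 0 0 0 0 0 0.037" --pt "0 0 0 0 0 0 0.037" --pt "0 0 0 0 0 0 0.037" --pt "0 0 0 0 0 0 0.037" --pt "0 0 0 0 0 0 0.037" --pt "0 0 0 0 0 0 0.037" --pt "0 0 0 0 0 0 0.037" --pt "0 0 0 0 0 0 0.037" --pt "0 0 0 0 0 0 0.037"

```text
time_s: 6.82
tcp_pos: [0.548, -0.101, 0.0725]
eef_rot: [180.0, -0.0, -138.0]
contact_force: [-0.1, -0.2, -1.4]
gripper_width: 0.012
gripper_force: 15.0
```

Request:
apply_moves --pt "0 0 0 0 0 0 0.02" --pt "0 0 0 0 0 0 0" --pt "0 0 0 0 0 0 0" --pt "0.3 0 0 0 0 0 0" --pt "0.3 0 0 0 0 0 0" --pt "0.3 0 0 0 0 0 0" --pt "0.3 0 0 0 0 0 0" --pt "0.3 0 0 0 0 0 0" --pt "0.3 0 0 -0.01 0 0 0" --pt "0.3 0 0 -0.035 0 0 0" --pt "0.3 0 0 -0.04 0 0 0" --pt "0.3 0 0 -0.04 0 0 0" --pt "0.3 0 0 -0.02 0 0 0" --pt "0.3 0 0 0 0 0 0"

```text
time_s: 7.98
tcp_pos: [0.5508, -0.1012, 0.2245]
eef_rot: [-179.6, 0.4, -139.6]
contact_force: [0.4, 0.0, -0.4]
gripper_width: 0.0264
gripper_force: 0.0
```

Run:
```python
from h import *
c=snap('top','top2')
s=get_state();print(s['joints'],s['tcp_pos'],s['eef_rot'],s['gripper_width'])
w=snap('wrist','w2');im=np.clip(w['frame'][:,:,::-1]*1.3,0,255).astype('uint8');cv2.imwrite('pics/w2b.png',cv2.resize(im,(800,600)))
```

```text
[ 9.68687942e+00  1.04391504e+01 -1.64885988e+01  3.28057133e-02
 -6.26978670e+01 -5.93607334e+01] [ 0.54955814 -0.10095134  0.22155793] [-179.78403649    0.30720698 -139.6583228 ] 0.026120350941380117
```

View pics/w2b.png

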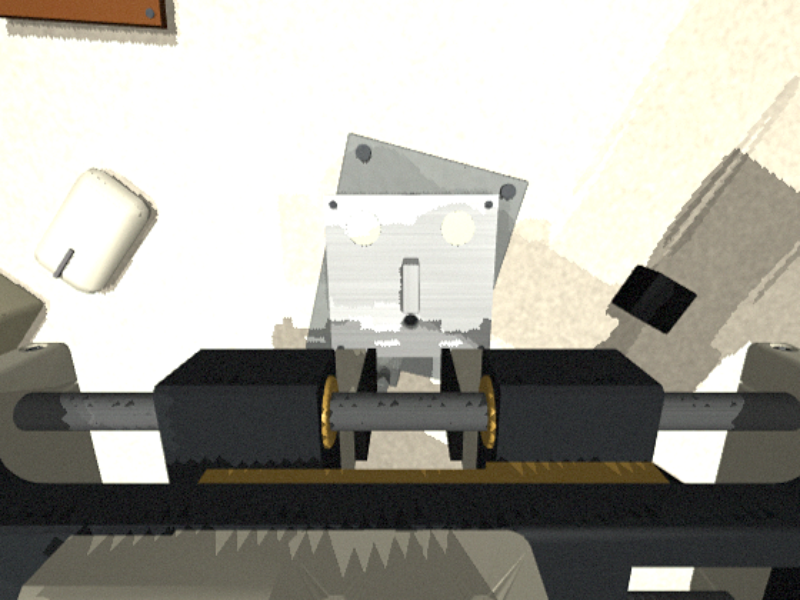

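The wrist view shows the plate turned to about 40°, with the hole at (410,321) and the bar above it. Now I move to the stand.

Request:
apply_moves --pt "0.4 -0.0095 0.0116 0 0 0 0" --pt "0.4 -0.0191 0.0232 0 0 0 0" --pt "0.4 -0.0191 0.0232 0 0 0 0" --pt "0.4 -0.0191 0.0232 0 0 0 0" --pt "0.4 -0.0191 0.0232 0 0 0 0" --pt "0.4 -0.0191 0.0232 0 0 0 0" --pt "0.4 -0.0191 0.0232 0 0 0 0" --pt "0.4 -0.0191 0.0232 0 0 0 0" --pt "0.4 -0.0191 0.0232 0 0 0 0" --pt "0.4 -0.0191 0.0232 0 0 0 0" --pt "0.4 -0.0095 0.0116 0 0 0 0" --pt "0.4 0 0 0 0 0 0" --pt "0.4 0 0 0 0 0 0" --pt "0.4 0 0 0 0 0 0"

```text
time_s: 9.25
tcp_pos: [0.5431, 0.1986, 0.2168]
eef_rot: [180.0, -0.1, -139.7]
contact_force: [0.0, -0.5, -0.2]
gripper_width: 0.0353
gripper_force: 0.0
```

Run:
```python
from h import *
s=get_state();print(s['joints'],s['tcp_pos'],s['eef_rot'],s['gripper_width'])
w=snap('wrist','w3');im=w['frame'][60:270,140:420,::-1];cv2.imwrite('pics/w3b.png',cv2.resize(im,(800,600),interpolation=cv2.INTER_CUBIC))
```

```text
[ 3.94541558e+01  1.27412389e+01 -1.41506688e+01 -6.80738545e-03
 -6.32104622e+01 -8.91334121e+01] [0.54305354 0.1985761  0.21683515] [ 1.79992381e+02 -1.02266488e-01 -1.39682323e+02] 0.03528225112264041
```

View pics/w3b.png

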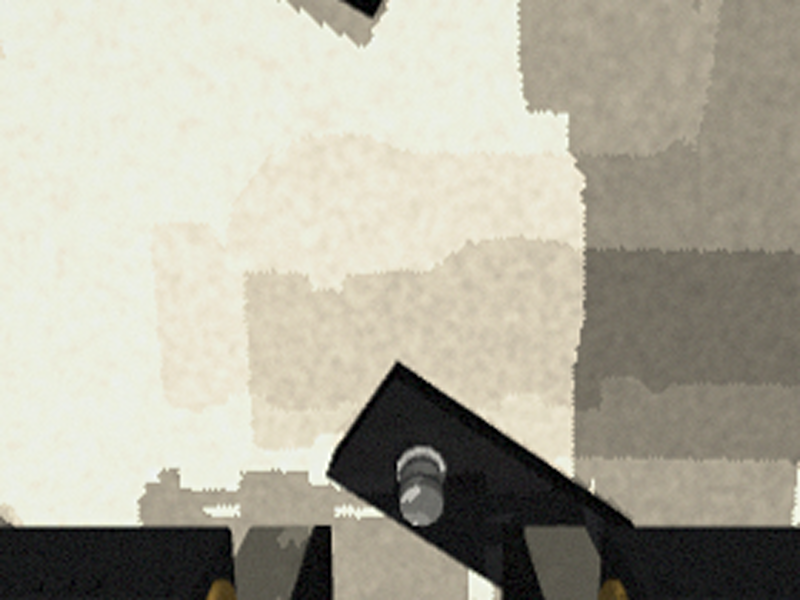

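The pin's head top is at crop (422,504), and its shoulder is centred near (421,470).

Run:
```python
from h import *
c=dict(np.load('pics/w3.npz'));k=.35
g=lambda u,v,z:P(c,140+u*k-.3,60+v*k-.3,z)
print(g(422,504,.078),g(421.5,470,.04))
b=c['frame'][215:250,270:310].astype(int)
Q=np.array([[P(c,u,v) for u in range(275,300)] for v in range(222,248)]).reshape(-1,3)
h=Q[(Q[:,2]>.072)&(Q[:,2]<.083)];print(len(h),h.mean(0),(h.max(0)+h.min(0))/2,np.ptp(h,0))
```

```text
[0.5664576  0.22044134 0.078     ] [0.56634256 0.2203746  0.04      ]
204 [0.56585431 0.21925578 0.07901426] [0.56652468 0.21974832 0.07665461] [0.01535743 0.01497554 0.00929035]
```

Request:
apply_moves --pt "0.4 -0.016 0.0013 0 0 0 0" --pt "0.4 -0.0157 0 0.01 0 0 0" --pt "0.4 0 0 0.035 0 0 0" --pt "0.4 0 0 0.035 0 0 0" --pt "0.4 0 0 0.025 0 0 0" --pt "0.4 0 0 0.02 0 0 0" --pt "0.4 0 0 0.015 0 0 0" --pt "0.4 0 0 0.01 0 0 0" --pt "0.4 0 0 0.005 0 0 0" --pt "0.4 0 0 0 0 0 0" --pt "0 0 0 0 0 0 0" --pt "0 0 0 0 0 0 0" --pt "0 0 0 0 0 0 0" --pt "0 0 0 0 0 0 0" --pt "0 0 0 0 0 0 0" --pt "0 0 0 0 0 0 0" --pt "0 0 0 0 0 0 0" --pt "0 0 0 0 0 0 0" --newtons 12

```text
time_s: 10.8
tcp_pos: [0.5673, 0.2213, 0.0636]
eef_rot: [-180.0, 0.1, -139.6]
contact_force: [-1.9, -1.2, 6.6]
gripper_width: 0.0155
gripper_force: 12.0
```

Request:
apply_moves --pt "0 0 0 0 0 0 0" --pt "0 0 0 0 0 0 0"

```text
time_s: 10.97
tcp_pos: [0.5674, 0.2213, 0.0636]
eef_rot: [-180.0, 0.1, -139.7]
contact_force: [-1.1, -0.9, 6.7]
gripper_width: 0.0153
gripper_force: 12.0
```

Request:
apply_moves --pt "0 0 0 -0.004 0 0 0" --pt "0 0 0 -0.008 0 0 0" --pt "0 0 0 -0.012 0 0 0" --pt "0 0 0 -0.015 0 0 0" --pt "0 0 0 -0.02 0 0 0" --pt "0 0 0 -0.02 0 0 0" --pt "0 0 0 -0.012 0 0 0" --pt "0 0 0 -0.004 0 0 0" --pt "0 0 0 0 0 0 0" --pt "0 0 0 0 0 0 0" --pt "0 0 0 0 0 0 0"

```text
time_s: 11.88
tcp_pos: [0.5662, 0.2205, 0.1564]
eef_rot: [180.0, -0.1, -139.7]
contact_force: [0.2, 0.6, -1.5]
gripper_width: 0.0155
gripper_force: 12.0
```

Run:
```python
from h import *
s=get_state();print(s['joints'],s['tcp_pos'],s['eef_rot'],s['gripper_width'],s['contact_force'])
w=snap('wrist','w4');im=w['frame'][:,:,::-1]
sc=snap('scene','s4');a=cv2.resize(sc['frame'][90:210,290:410,::-1],(400,400),interpolation=cv2.INTER_CUBIC)
o=np.hstack([cv2.resize(im[180:320,200:340],(400,400)),a]);cv2.imwrite('pics/c4.png',np.clip(o*1.5,0,255).astype('uint8'))
```

```text
[ 3.96673133e+01  1.83702802e+01 -1.48801202e+01 -2.34053779e-02
 -5.68547830e+01 -8.93441905e+01] [0.56619639 0.22051213 0.15644488] [ 1.79979224e+02 -1.04954752e-01 -1.39689673e+02] 0.015530549077475078 [ 0.16112846  0.62659665 -1.47902447]
```

View pics/c4.png

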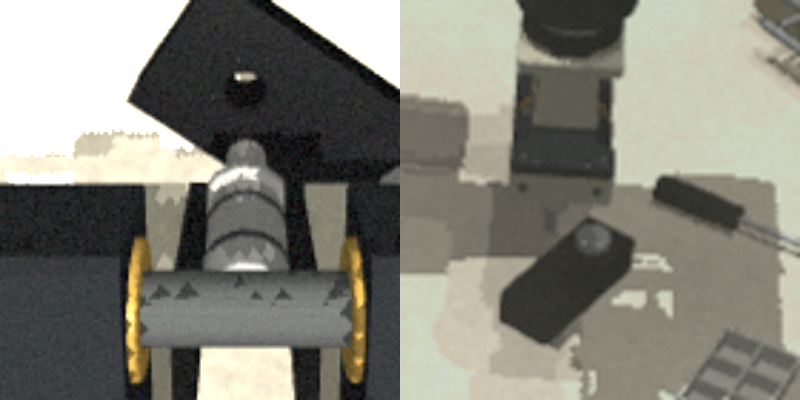

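Run:
```python
from h import *
c=dict(np.load('pics/w4.npz'));s=get_state();y=np.radians(s['eef_rot'][2]);t=s['tcp_pos']
X=np.array([np.cos(y),np.sin(y),0]);Y=np.array([np.sin(y),-np.cos(y),0])
for u,v in((246,150),(246,165),(246,215),(230,160),(262,160)):
    p=P(c,200+u*.35,180+v*.35);d=p-t;print((u,v),d@X,d@Y,d[2])
p=P(c,286,180+140*.35,t[2]-.0276-.03)-t;print(p@X,p@Y)
```

```text
(246, 150) 0.005961624030410331 0.00011464144934104208 -0.046530517786252085
(246, 165) 0.010536089385090899 7.273966246672759e-05 -0.024818998968142547
(246, 215) 0.008385125476090821 3.466021140461874e-05 -0.004184722243249228
(230, 160) 0.004090418856964909 -0.0037038438891931944 -0.04472958640146221
(262, 160) 0.004247476937796979 0.00391799940948004 -0.044311464375936443
0.004586739933018448 6.339991627437755e-05
```

Request:
apply_moves --pt "0 0.0094 -0.0117 0 0 0 0" --pt "0 0.0187 -0.0233 0 0 0 0" --pt "0 0.0187 -0.0233 0 0 0 0" --pt "0 0.0187 -0.0233 0 0 0 0" --pt "0 0.0187 -0.0233 0 0 0 0" --pt "0 0.0187 -0.0233 0 0 0 0" --pt "0 0.0187 -0.0233 0 0 0 0" --pt "0 0.0187 -0.0233 0 0 0 0" --pt "0 0.0187 -0.0233 0 0 0 0" --pt "0 0.0187 -0.0233 0 0 0 0" --pt "0 0.0094 -0.0117 0 0 0 0" --pt "0 0 0 0 0 0 0" --pt "0 0 0 0 0 0 0" --pt "0 0 0 0 0 0 0"

```text
time_s: 13.15
tcp_pos: [0.5748, -0.0779, 0.1572]
eef_rot: [180.0, -0.0, -139.7]
contact_force: [0.7, 0.4, 0.2]
gripper_width: 0.0157
gripper_force: 12.0
```

Run:
```python
from h import *
c=dict(np.load('pics/w2.npz'))
print('hole w2',P(c,409.5*.7,318*.7,.048))
S=[P(c,u*.7,v*.7,.048) for u,v in((332.5,204.5),(488.5,204.5))];print(np.round(S,4).tolist())
s=get_state();print(s['tcp_pos'],s['eef_rot'],s['contact_force'])
w=snap('wrist','w5');im=w['frame'][150:290,200:340,::-1]
cv2.imwrite('pics/c5.png',np.clip(cv2.resize(im,(600,600),interpolation=cv2.INTER_CUBIC)*1.0,0,255).astype('uint8'))
```

```text
hole w2 [ 0.57238546 -0.08131409  0.048     ]
[[0.542, -0.1818, 0.048], [0.4675, -0.0941, 0.048]]
[ 0.57476853 -0.07789716  0.15715892] [ 1.79974823e+02 -2.78713942e-02 -1.39706842e+02] [0.71839224 0.3973076  0.18574703]
```

View pics/c5.png

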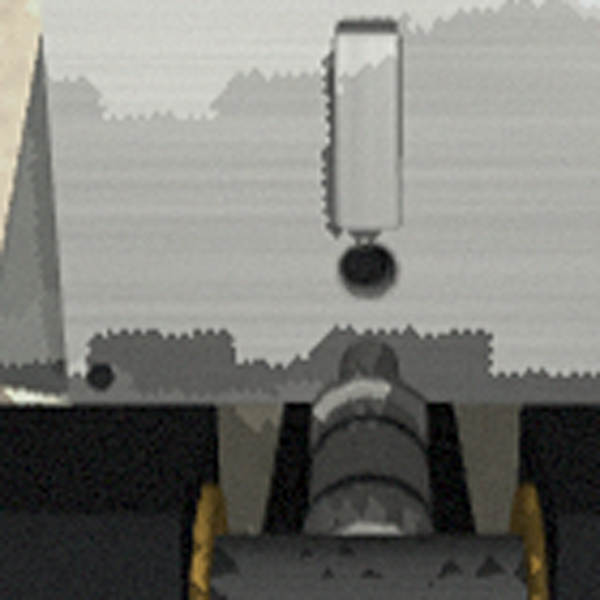

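The hole is at crop (368,270), and the pin hangs nearly in line with it at (371,360).

Run:
```python
from h import *
c=dict(np.load('pics/w5.npz'));s=get_state();y=np.radians(s['eef_rot'][2]);t=s['tcp_pos']
X=np.array([np.cos(y),np.sin(y),0]);Y=np.array([np.sin(y),-np.cos(y),0])
k=140/600;g=lambda u,v,z:P(c,200+u*k-.4,150+v*k-.4,z)
for n,u,v,z in(('hole',368,270,.048),('tiprim',371,341,t[2]-.0576),('bar0',369,20,.076),('bar1',367,228,.076)):
    p=g(u,v,z);print(n,p,(p-t)@X,(p-t)@Y)
for v in(355,365,410,450):
    d=g(371,v,None)-t;print(v,d@X,d@Y,d[2])
```

```text
hole [ 0.57373667 -0.07930649  0.048     ] 0.0020513259173718687 -0.0006517415937246213
tiprim [ 0.5713705  -0.08063563  0.09971289] 0.004715262873599812 -0.00013328907167196036
bar0 [ 0.53246621 -0.11404657  0.076     ] 0.05599639145536688 -0.00041859678683127394
bar1 [ 0.56145456 -0.08994993  0.076     ] 0.018302677180172373 -0.0008146727331533861
355 0.006065408731777084 -0.00015515312443681366 -0.047123072279244504
365 0.005677400139968908 -0.00016270189346224813 -0.043627261469308704
410 0.00905201497950613 -0.00021757088651046128 -0.017336799448053886
450 0.008795753413090272 -0.00024412257161203683 -0.00488318921101169
```

Request:
apply_moves --pt "0 0.0012 -0.0005 0.01 0 0 0" --pt "0 0 0 0.015 0 0 0" --pt "0 0 0 0.012 0 0 0" --pt "0 0 0 0.007 0 0 0" --pt "0 0 0 0.004 0 0 0" --pt "0 0 0 0.001 0 0 0" --pt "0 0 0 0.001 0 0 0" --pt "0 0 0 0.001 0 0 0" --pt "0 0 0 0.001 0 0 0" --pt "0 0 0 0 0 0 0" --pt "0 0 0 0 0 0 0"

```text
time_s: 14.12
tcp_pos: [0.5746, -0.0791, 0.1059]
eef_rot: [-180.0, 0.0, -139.7]
contact_force: [0.8, 0.7, -0.9]
gripper_width: 0.0156
gripper_force: 12.0
```

Request:
apply_moves --pt "0 0 0 0.001 0 0 0" --pt "0 0 0 0.001 0 0 0" --pt "0 0 0 0.001 0 0 0" --pt "0 0 0 0 0 0 0" --pt "0 0 0 0 0 0 0"

```text
time_s: 14.53
tcp_pos: [0.5744, -0.079, 0.1025]
eef_rot: [180.0, -0.0, -139.7]
contact_force: [0.4, -0.4, -0.7]
gripper_width: 0.0159
gripper_force: 12.0
```

No contact, so the tip is entering the plate's hole. I continue down towards the insert.

Request:
apply_moves --pt "0 0 0 0.001 0 0 0" --pt "0 0 0 0.001 0 0 0" --pt "0 0 0 0.001 0 0 0" --pt "0 0 0 0 0 0 0" --pt "0 0 0 0 0 0 0"

```text
time_s: 14.95
tcp_pos: [0.5744, -0.079, 0.0994]
eef_rot: [180.0, -0.0, -139.7]
contact_force: [-0.8, -0.1, -0.6]
gripper_width: 0.0159
gripper_force: 12.0
```

Request:
apply_moves --pt "0 0 0 0.0007 0 0 0" --pt "0 0 0 0.0007 0 0 0" --pt "0 0 0 0.0006 0 0 0" --pt "0 0 0 0 0 0 0" --pt "0 0 0 0 0 0 0"

```text
time_s: 15.37
tcp_pos: [0.5744, -0.079, 0.0975]
eef_rot: [180.0, -0.0, -139.7]
contact_force: [0.3, 0.2, -0.9]
gripper_width: 0.016
gripper_force: 12.0
```

Request:
apply_moves --pt "0 0 0 0.0005 0 0 0" --pt "0 0 0 0.0005 0 0 0" --pt "0 0 0 0 0 0 0" --pt "0 0 0 0 0 0 0"

```text
time_s: 15.7
tcp_pos: [0.5744, -0.0791, 0.0965]
eef_rot: [180.0, -0.0, -139.7]
contact_force: [-0.5, -0.8, -1.0]
gripper_width: 0.0154
gripper_force: 12.0
```

Request:
apply_moves --pt "0 0 0 0.0005 0 0 0" --pt "0 0 0 0.0005 0 0 0" --pt "0 0 0 0 0 0 0" --pt "0 0 0 0 0 0 0"

```text
time_s: 16.03
tcp_pos: [0.5744, -0.0791, 0.0955]
eef_rot: [180.0, -0.0, -139.7]
contact_force: [-0.3, 0.1, -1.0]
gripper_width: 0.0159
gripper_force: 12.0
```

Request:
apply_moves --pt "0 0 0 0.0005 0 0 0" --pt "0 0 0 0.0005 0 0 0" --pt "0 0 0 0 0 0 0" --pt "0 0 0 0 0 0 0"

```text
time_s: 16.37
tcp_pos: [0.5746, -0.079, 0.0946]
eef_rot: [-180.0, 0.0, -139.7]
contact_force: [0.1, 0.2, -1.0]
gripper_width: 0.0157
gripper_force: 12.0
```

Request:
apply_moves --pt "0 0 0 0.0005 0 0 0" --pt "0 0 0 0.0005 0 0 0" --pt "0 0 0 0 0 0 0" --pt "0 0 0 0 0 0 0"

```text
time_s: 16.7
tcp_pos: [0.5745, -0.0791, 0.0936]
eef_rot: [-180.0, 0.0, -139.7]
contact_force: [0.9, -0.6, -0.9]
gripper_width: 0.0154
gripper_force: 12.0
```

Request:
apply_moves --pt "0 0 0 0.0005 0 0 0" --pt "0 0 0 0.0005 0 0 0" --pt "0 0 0 0 0 0 0" --pt "0 0 0 0 0 0 0"

```text
time_s: 17.03
tcp_pos: [0.5745, -0.079, 0.0925]
eef_rot: [-180.0, 0.0, -139.7]
contact_force: [1.3, -0.7, -1.0]
gripper_width: 0.0153
gripper_force: 12.0
```

Run:
```python
from h import *
w=snap('wrist','w6');s=snap('scene','s6');f=lambda i,x,y,d:cv2.resize(i[y:y+d,x:x+d,::-1],(400,400),interpolation=cv2.INTER_CUBIC)
cv2.imwrite('pics/c6.png',np.clip(np.hstack([f(w['frame'],200,160,140),f(s['frame'],190,170,110)])*1.3,0,255).astype('uint8'))
```

```text
(no output)
```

View pics/c6.png

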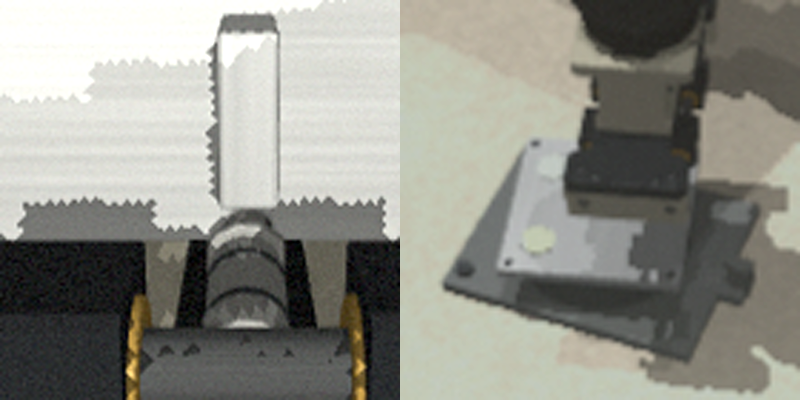

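Request:
apply_moves --pt "0 0 0 0.0005 0 0 0" --pt "0 0 0 0.0005 0 0 0" --pt "0 0 0 0 0 0 0" --pt "0 0 0 0 0 0 0"

```text
time_s: 17.47
tcp_pos: [0.5745, -0.0791, 0.0916]
eef_rot: [-180.0, 0.0, -139.7]
contact_force: [0.9, -1.3, -0.3]
gripper_width: 0.016
gripper_force: 12.0
```

Request:
apply_moves --pt "0 0 0 0.0005 0 0 0" --pt "0 0 0 0.0005 0 0 0" --pt "0 0 0 0 0 0 0" --pt "0 0 0 0 0 0 0"

```text
time_s: 17.8
tcp_pos: [0.5745, -0.0791, 0.0906]
eef_rot: [-180.0, 0.0, -139.7]
contact_force: [0.8, 0.4, -1.0]
gripper_width: 0.0154
gripper_force: 12.0
```

Request:
apply_moves --pt "0 0 0 0.0006 0 0 0" --pt "0 0 0 0.0006 0 0 0" --pt "0 0 0 0.0006 0 0 0" --pt "0 0 0 0 0 0 0" --pt "0 0 0 0 0 0 0"

```text
time_s: 18.22
tcp_pos: [0.5745, -0.079, 0.0887]
eef_rot: [-180.0, 0.0, -139.7]
contact_force: [1.8, -0.7, -1.1]
gripper_width: 0.0159
gripper_force: 12.0
```

Request:
apply_moves --pt "0 0 0 0.0007 0 0 0" --pt "0 0 0 0.0007 0 0 0" --pt "0 0 0 0.0006 0 0 0" --pt "0 0 0 0 0 0 0" --pt "0 0 0 0 0 0 0"

```text
time_s: 18.63
tcp_pos: [0.5745, -0.079, 0.0867]
eef_rot: [180.0, -0.0, -139.7]
contact_force: [2.0, -0.1, -1.5]
gripper_width: 0.0158
gripper_force: 12.0
```

Request:
apply_moves --pt "0 0 0 0.0007 0 0 0" --pt "0 0 0 0.0007 0 0 0" --pt "0 0 0 0.0006 0 0 0" --pt "0 0 0 0 0 0 0" --pt "0 0 0 0 0 0 0"

```text
time_s: 19.05
tcp_pos: [0.5745, -0.079, 0.0847]
eef_rot: [-180.0, 0.0, -139.7]
contact_force: [1.0, -0.1, -0.8]
gripper_width: 0.0158
gripper_force: 12.0
```

The pin is well below the insert's top face without touching anything, so it is in the hidden hole. I continue gently.

Request:
apply_moves --pt "0 0 0 0.0007 0 0 0" --pt "0 0 0 0.0007 0 0 0" --pt "0 0 0 0.0006 0 0 0" --pt "0 0 0 0 0 0 0" --pt "0 0 0 0 0 0 0"

```text
time_s: 19.47
tcp_pos: [0.5745, -0.0791, 0.0827]
eef_rot: [-180.0, 0.0, -139.7]
contact_force: [2.0, -0.7, -0.6]
gripper_width: 0.0156
gripper_force: 12.0
```

Request:
apply_moves --pt "0 0 0 0.0007 0 0 0" --pt "0 0 0 0.0007 0 0 0" --pt "0 0 0 0.0006 0 0 0" --pt "0 0 0 0 0 0 0" --pt "0 0 0 0 0 0 0"

```text
time_s: 19.88
tcp_pos: [0.5745, -0.0791, 0.0807]
eef_rot: [180.0, -0.0, -139.7]
contact_force: [1.8, -1.1, -0.7]
gripper_width: 0.0155
gripper_force: 12.0
```

Request:
apply_moves --pt "0 0 0 0.0005 0 0 0" --pt "0 0 0 0.0005 0 0 0" --pt "0 0 0 0.0005 0 0 0" --pt "0 0 0 0 0 0 0" --pt "0 0 0 0 0 0 0"

```text
time_s: 20.3
tcp_pos: [0.5745, -0.0791, 0.0792]
eef_rot: [-180.0, 0.0, -139.7]
contact_force: [3.3, -1.5, -0.7]
gripper_width: 0.0156
gripper_force: 12.0
```

Request:
apply_moves --pt "0 0 0 0.0005 0 0 0" --pt "0 0 0 0.0005 0 0 0" --pt "0 0 0 0.0005 0 0 0" --pt "0 0 0 0 0 0 0" --pt "0 0 0 0 0 0 0"

```text
time_s: 20.72
tcp_pos: [0.5745, -0.079, 0.0777]
eef_rot: [180.0, 0.0, -139.7]
contact_force: [2.5, -1.4, 0.4]
gripper_width: 0.0154
gripper_force: 12.0
```

Request:
apply_moves --pt "0 0 0 0.0005 0 0 0" --pt "0 0 0 0.0005 0 0 0" --pt "0 0 0 0 0 0 0" --pt "0 0 0 0 0 0 0"

```text
time_s: 21.05
tcp_pos: [0.5745, -0.0791, 0.0767]
eef_rot: [-180.0, 0.0, -139.7]
contact_force: [2.6, -1.5, -0.3]
gripper_width: 0.0152
gripper_force: 12.0
```

Request:
apply_moves --pt "0 0 0 0.0005 0 0 0" --pt "0 0 0 0.0005 0 0 0" --pt "0 0 0 0 0 0 0" --pt "0 0 0 0 0 0 0"

```text
time_s: 21.38
tcp_pos: [0.5745, -0.0791, 0.0757]
eef_rot: [-180.0, 0.0, -139.7]
contact_force: [2.3, -0.3, 0.1]
gripper_width: 0.0153
gripper_force: 12.0
```

Request:
apply_moves --pt "0 0 0 0.0005 0 0 0" --pt "0 0 0 0.0005 0 0 0" --pt "0 0 0 0 0 0 0" --pt "0 0 0 0 0 0 0"

```text
time_s: 21.72
tcp_pos: [0.5746, -0.0791, 0.0755]
eef_rot: [-180.0, 0.0, -139.7]
contact_force: [0.2, -0.7, 7.0]
gripper_width: 0.0154
gripper_force: 12.0
```

Request:
apply_moves --pt "0 0 0 0.0005 0 0 0" --pt "0 0 0 0.0005 0 0 0" --pt "0 0 0 0 0 0 0" --pt "0 0 0 0 0 0 0"

```text
time_s: 22.05
tcp_pos: [0.5747, -0.0791, 0.0754]
eef_rot: [-179.9, 0.0, -139.6]
contact_force: [-3.3, 0.1, 14.0]
gripper_width: 0.0157
gripper_force: 12.0
```

The shoulder seated at TCP z = 0.0755 m; 0.0756 m was expected. I take off the pressure, release and go up.

Request:
apply_moves --pt "0 0 0 -0.001 0 0 0" --pt "0 0 0 -0.0007 0 0 0" --pt "0 0 0 0 0 0 0" --pt "0.35 0 0 0 0 0 0" --pt "0.35 0 0 0 0 0 0" --pt "0.35 0 0 0 0 0 0" --pt "0.35 0 0 0 0 0 0" --pt "0.35 0 0 0 0 0 0" --pt "0.35 0 0 -0.005 0 0 0" --pt "0.35 0 0 -0.015 0 0 0" --pt "0.35 0 0 -0.03 0 0 0" --pt "0.35 0 0 -0.035 0 0 0" --pt "0.35 0 0 -0.035 0 0 0" --pt "0.35 0 0 -0.035 0 0 0" --pt "0.35 0.03 0 0 0 0 0" --pt "0.35 0.03 0 0 0 0 0" --pt "0.35 0 0 0 0 0 0" --pt "0.35 0 0 0 0 0 0"

```text
time_s: 23.55
tcp_pos: [0.5277, -0.1186, 0.2314]
eef_rot: [-180.0, 0.1, -139.8]
contact_force: [0.1, 1.0, -0.3]
gripper_width: 0.0309
gripper_force: 0.0
```

Run:
```python
from h import *
w=snap('wrist','w7');s=snap('scene','s7');f=lambda i,x,y,d:cv2.resize(i[y:y+d,x:x+d,::-1],(400,400),interpolation=cv2.INTER_CUBIC)
cv2.imwrite('pics/c7.png',np.clip(np.hstack([f(w['frame'],160,60,240),f(s['frame'],190,170,110)])*1.3,0,255).astype('uint8'))
st=get_state();print(st['tcp_pos'],st['gripper_width'],st['contact_force'])
```

```text
[ 0.52888384 -0.11790598  0.23087984] 0.030773378523768196 [-0.14684125  0.92872669  0.10330984]
```

View pics/c7.png

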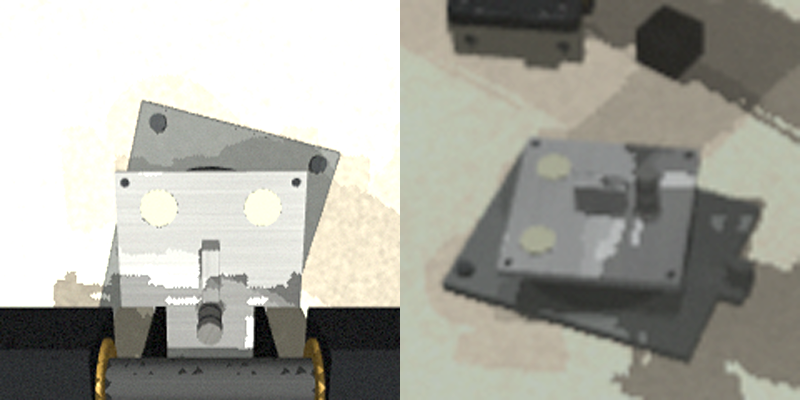

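Both views show the pin upright beside the bar, with its shoulder on the plate and the plate flat: wrist crop (210,325), scene crop (648,185). I'm handing in.

```bash
python3 -c "from plant import *; print(close_job())"
```

```text
the job is handed in; nothing more can be done
None
```

The plate is turned and the pin is through both holes, shoulder seated flat on the plate with wrist force at most 14 N, and the job is handed in; no verdict came back.

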